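Slide the radio battery under the charger hood

ROBOT

A 7-joint arm with a two-finger parallel gripper is mounted at the origin on the work surface. World frame = base frame: x ahead of the robot, y to its left, z up, the work surface at z = 0. Lengths are in mm, angles in rad, forces in N, time in s.
With the tool pointing down it reaches from about 350 to 900 mm from the base axis. Payload 8.1 kg.
Tool frame: the origin (TCP) lies at the very end of the fingers, on their centre line; the grasp point (between the pads) lies 19 mm behind it (env.hold_point_z is the z of the grasp point in the tool frame, in mm); z points along the fingers, y is the line along which they close (so a half turn about z gives the same grasp; the last joint's range is limited). The gripper opens to 85 mm and grips with 20 to 120 N. Pads are 22 mm wide; open, the fingers measure 114 mm over their backs; the gripper's body (76 mm by 85 mm) begins 54 mm behind the grasp point. The pads swing forward as they close: fully open they stand 13 mm farther back than shut.
Start: joints at [-1.415, 0.434, 0.025, 1.573, -0.012, 1.134, -0.075], TCP at [159.977, 604.192, 231.323] pointing down, gripper open.
Joint ranges: [-2.62, 2.62], [-0.44, 2.09], [-1.27, 1.32], [0.08, 2.57], [-1.32, 4.46], [0.12, 2], [-2.74, 2.74]. Speed limits (rad/s): [2.22, 2.22, 3.01, 3.01, 3.14, 3.14, 3.14].

INTERFACE

Orientations are given as a 3x3 rotation matrix whose columns are the frame's x, y, z axes.
In Python, from station import env gives the robot as it stands. The module is installed in compiled form; this text tells all that it offers.
- The arm moves only by the tool move_arm, never from a script. Its argument "increments" is a list of rows, each an object of numbers: "hand": the gripper's target within -1 to 1 (shut at 1, half-way at 0, fully open at -1); "tx", "ty", "tz": the shift along the world's x, y, z as a fraction of full scale; "twist": the turn about the world's z as a fraction of full scale. A call has 1 to 20 rows; each row shifts and turns the commanded pose from where the row before left it; what a row does not reach is not made up. Full scale, the value 1, is 0.04 m for a shift and 5 degrees for a turn. A row lasts 1/10 s, in which the tool goes at most 50 mm and 8.59 degrees, less where a joint would pass 70% of its speed; a pose out of reach is approached as far as the arm can. A call with a number of a shift or a turn outside -1 to 1 is refused whole. A call with a gripper value outside its range is refused whole. The fingers move at their own pace and stop on an object; "squeeze" is the grip in N (left out, the last holds). Time passes only in rows, so rows that do not move let the fingers close. It gives the time, the measured TCP pose, the force, the opening and the grip force at its end, in the units of the state.
- env.get_state(): the state, without advancing time (a new reading comes with each control period).
- env.read_camera(name): name is "scene" or "top"; returns the picture (400x640x3 uint8, red, green, blue); there is no depth.
- env.calibration(name): a dict with "vfov" (degrees; the focal length in pixels is half the picture's height over the tangent of half this angle, whatever the lens; pixels are square), "cx", "cy" (the principal point, pixels), "R" (3x3) and "t" (3): a world point X has camera coordinates R X + t. Camera axes: x right, y down, z forward; pixel columns grow to the right and rows downward; lengths in mm; the calibration is good to about 2 mm. A picture is of the moment at which its call begins. calibration takes no time and is no camera call.
- env.sign_off(): hands the job in; it is judged then, once.
The state is a dict: "time_s": time; "q": joint angles; "joint_velocities": joint speeds; "effort": joint torques, N m; "ee_pos": TCP position; "eef_rot": TCP orientation; "contact_force": force on the tool from outside, world axes, zero at the start; "moment": the same for the moment, N m; "opening": finger opening in mm; "grasp_force": force on a finger pad.
Only numpy, scipy, OpenCV 4.12 (cv2) and the standard library are available. Lean on these libraries where they do the work, as an engineer would, in place of code of your own. Each camera call takes 0.05 s, during which the arm holds its last target. There are 200 camera calls.

TASK

Put the yellow radio battery on charge: lay it flat on the grey apron of the charging dock with its brass contacts towards the hood, then push it in under the low hood until you feel it meet the contact block hidden inside, and leave it lying against the block. Push gently: the contact block must not be shoved along its slide. Leave the other things on the chart table alone.

Things in the scene. Friction and masses are not known exactly. Their poses are not given: they have to be found in the camera images.
- pack: Loose battery pack: flat yellow slab 120 mm long (its x), 54 wide (y), 18 high, 0.14 to 0.28 kg. Origin: centre of its underside. The nose (+x end) bears three brass contacts on top and on the end face; a black band crosses the top nearer the tail. Starts flat on the table left or right of the dock. Gripped across its 54 mm width.
- dock: Charging dock, fixed to the table; place and yaw vary. Origin on the table below the middle of the tunnel mouth; +x points into the tunnel. Grey base plate 6 mm thick, 100 wide, x = -140 to +135 mm; x below 0 is the open apron. Black hood x = 0 to 135, 100 wide, top 50 above the table, closed at the rear, orange lintel. Tunnel 57 mm wide, 22 mm headroom above the plate.
- mouth (a point): Middle of the tunnel mouth, on top of the base plate (dock frame 0, 0, 6 mm). Two orange flared cheeks, 18 mm high above the plate, stand on the apron from x = -34 mm to the mouth, 57 mm apart at the mouth and about 84 mm at their outer ends.
- nose (a point): Centre of the pack's nose face: 60 mm along the pack's +x from its origin, 9 mm above its underside.
- tail (a point): Centre of the pack's tail face, opposite the nose, 9 mm above the underside: the place to push. With the pack against the block it stands 36 to 74 mm in front of the mouth, so outside the cheeks.
- egg_cup: White ceramic egg cup, 50 mm across, 62 mm high, origin at the centre of its foot. Leave alone.
- carabiner: Steel carabiner lying flat, about 100 by 55 mm, 9 mm high, origin at its centre. Leave alone.
- ear_defenders: Yellow ear defenders lying on the table, 72 mm high, about 125 mm wide and 155 mm long; origin between the ear cups, black headband towards its +x. Leave alone.
- roller_line (a point): Point on the plate below a sprung rubber roller across the tunnel, 22 mm inside the mouth, that hangs 16.5 mm above the plate. The pack's nose lifts it 1.5 mm: a short bump in the pushing force as the nose passes, 2 to 7 N; after it the pack drags, under about 2 N (the plate is slick).
- deep_end (a point): Fixed point on the plate 65 mm inside the mouth: the middle of the range of the brass contact block. The block's face (contact_face) is hidden anywhere 46 to 84 mm inside the mouth, different each time, not reported. It does not spring back; it stays put up to about 9 N of push by the pack and slides away (a fault) if pushed harder.
Not all that is in view belongs to the job. What is meant by the pack is not turquoise, and is the larger of those in its own colour.

How it is judged:
By the outcome, as a careful person would: the job done as asked, in the order asked, and still so for the second after the job is handed in, with the robot touching nothing.
It also fails if it takes over 54 s, if anything falls off the work surface, if the arm or the gripper's body presses on something with over 40 N, if the wrist force passes 120 N, or if a joint passes its speed limit or range.

## Working session

There is one attempt and no reset: what is moved stays moved. The work goes in short steps, Python scripts to look and compute and a tool call to move; the robot and the scene stay as the last step left them, time stands still between calls to the robot, and variables do not carry over. Pictures are saved under pics/ and viewed, at most 10 in all, crops included, and the job is handed in when it is done.

Besides the shell and the picture viewer there is one more tool, called after "Call:" by a JSON object that holds its "fn" and its "kwargs". move_arm: Moves the arm, as the interface text tells. Its arguments: {"type":"object","properties":{"increments":{"type":"array","items":{"type":"object","properties":{"hand":{"type":"number"},"tx":{"type":"number"},"ty":{"type":"number"},"tz":{"type":"number"},"twist":{"type":"number"}}}},"squeeze":{"type":"number"}},"required":["increments"]}

```bash
mkdir -p pics
cat > h.py <<'E'
import numpy as np, cv2
from station import env
def cal(n):
    c=env.calibration(n); f=200/np.tan(np.radians(c['vfov'])/2)
    return f,c['cx'],c['cy'],np.array(c['R']),np.array(c['t'])
def ray(n,u,v,z):
    f,cx,cy,R,t=cal(n); d=R.T@np.array([(u-cx)/f,(v-cy)/f,1]); o=-R.T@t
    return o+d*(z-o[2])/d[2]
def proj(n,X):
    f,cx,cy,R,t=cal(n); p=R@np.array(X,float)+t
    return f*p[0]/p[2]+cx,f*p[1]/p[2]+cy
def snap(n,fn):
    im=env.read_camera(n); np.save('pics/'+fn+'.npy',im)
    cv2.imwrite('pics/'+fn+'.png',im[:,:,::-1]); return im
E
python3 - <<'E'
from h import *
for n in('top','scene'):
    snap(n,n+'0'); f,cx,cy,R,t=cal(n); print(n,f,cx,cy,-R.T@t,R.round(2).tolist())
s=env.get_state();print(s['time_s'],s['ee_pos'],np.round(s['eef_rot'],3).tolist(),s['contact_force'],s['opening'],env.hold_point_z)
E
```

```text
top 378.7709918783552 320.43326877266657 198.2516220032866 [ 391.84566381   64.78874338 1012.08383487] [[-0.02, -1.0, 0.0], [-0.99, 0.02, -0.13], [0.13, -0.01, -0.99]]
scene 431.65531344890496 315.73966353682715 197.6151213890814 [799.59299775 529.12412607 910.30155558] [[-0.84, 0.54, -0.01], [0.46, 0.71, -0.53], [-0.28, -0.45, -0.85]]
0.1 [159.85592664 603.75168728 230.58656028] [[-0.967, 0.256, -0.0], [0.256, 0.967, -0.001], [-0.0, -0.001, -1.0]] [4.06710886e-01 3.68377861e-01 2.67877165e-04] 85.3189289776924 -18.700000000000003
```

View pics/top0.png

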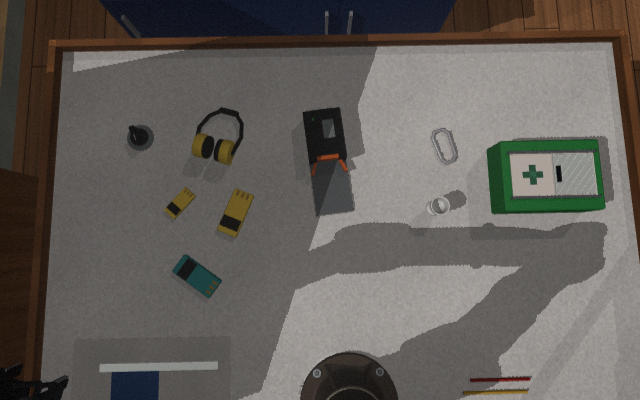

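View pics/scene0.png

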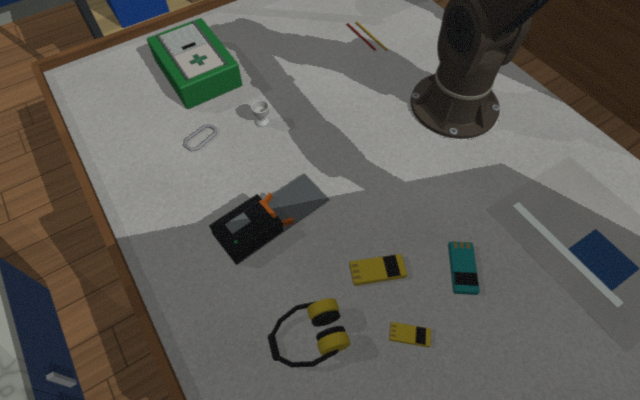

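The top view shows three packs: a larger yellow one at (236,212), a small yellow one at (180,203) and a turquoise one at (197,276). The dock is at (328,160), with its apron towards the robot (333,190). The larger yellow pack fits the description. It has its contacts at the upper end and its band at the lower end.

Run:
```python
from h import *
im=np.load('pics/top0.npy'); hsv=cv2.cvtColor(im,cv2.COLOR_RGB2HSV)
# pack: yellow + band, closed
m=cv2.inRange(hsv,(18,120,60),(32,255,255)); m[:185]=0;m[:,:210]=0;m[:,265:]=0;m[245:]=0
p=cv2.findNonZero(m); pts=np.array([ray('top',u,v,18)[:2] for u,v in p[:,0]],np.float32)
r=cv2.minAreaRect(pts); print('pack rect',r,cv2.boxPoints(r).round(1).tolist())
i2=np.load('pics/scene0.npy');h2=cv2.cvtColor(i2,cv2.COLOR_RGB2HSV)
m=cv2.inRange(h2,(18,120,60),(32,255,255)); m[:250]=0;m[:,:345]=0;m[:,412:]=0;m[290:]=0
p=cv2.findNonZero(m); pts=np.array([ray('scene',u,v,18)[:2] for u,v in p[:,0]],np.float32)
r=cv2.minAreaRect(pts); print('pack rect scene',r,cv2.boxPoints(r).round(1).tolist())
# orange
for n,I in(('top',hsv),('scene',h2)):
    m=cv2.inRange(I,(3,150,90),(14,255,255))
    k,l,st,c=cv2.connectedComponentsWithStats(m)
    print(n,[(s.tolist()) for s in st[1:] if s[4]>15])
a=cv2.resize(im[95:245,210:370],None,fx=3.7,fy=3.7,interpolation=cv2.INTER_CUBIC)
b=cv2.resize(i2[165:290,200:420],None,fx=3.6,fy=3.6,interpolation=cv2.INTER_CUBIC)
cv2.imwrite('pics/ca.png',a[:,:,::-1]);cv2.imwrite('pics/cb.png',b[:,:,::-1])
```

```text
pack rect ((485.2768859863281, 283.63507080078125), (55.039703369140625, 118.71163177490234), 66.4637451171875) [[419.8999938964844, 282.1000061035156], [528.7000122070312, 234.6999969482422], [550.7000122070312, 285.20001220703125], [441.79998779296875, 332.6000061035156]]
pack rect scene ((489.1556396484375, 289.19012451171875), (56.76019287109375, 119.49658966064453), 66.59500885009766) [[423.1000061035156, 286.8999938964844], [532.7000122070312, 239.39999389648438], [555.2999877929688, 291.5], [445.6000061035156, 339.0]]
top [[610, 28, 18, 9, 85], [506, 30, 50, 8, 257], [599, 30, 11, 6, 18], [456, 33, 8, 5, 19], [465, 32, 18, 6, 47], [96, 39, 9, 5, 17], [141, 38, 39, 7, 163], [49, 40, 9, 6, 41], [73, 40, 8, 5, 19], [82, 40, 9, 5, 16], [623, 49, 11, 49, 264], [47, 67, 7, 5, 22], [320, 154, 19, 6, 75], [636, 154, 4, 23, 41], [339, 160, 8, 11, 46]]
scene [[259, 193, 17, 23, 128]]
```

View pics/ca.png

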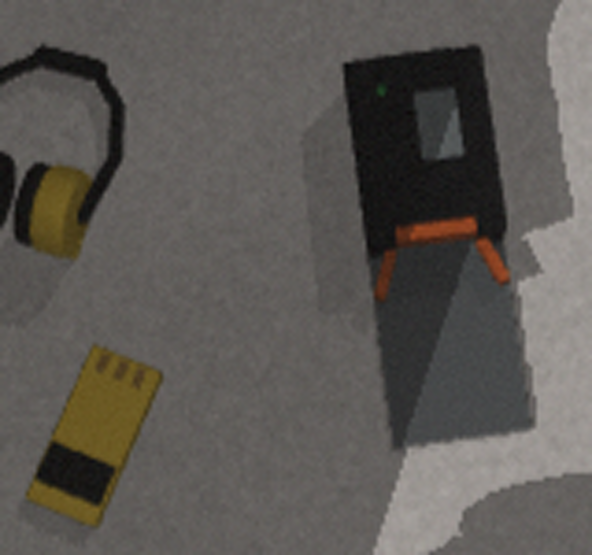

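View pics/cb.png

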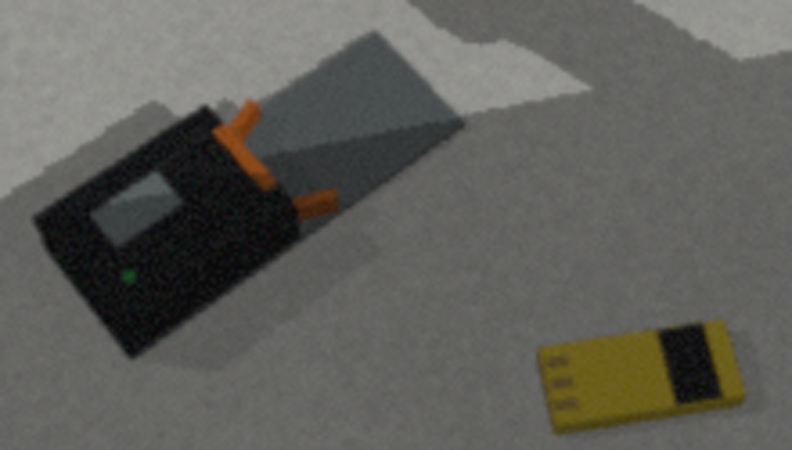

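Both crops confirm the larger yellow pack: three brass contacts at the nose (crop a: 125,370; towards +x) and the black band near the tail. The dock corners are sharp in both views, so I'll fit its pose from them.

Run:
```python
from h import *
from scipy.optimize import least_squares
A=lambda x,y:(210+(x+.5)/3.7-.5,95+(y+.5)/3.7-.5)
B=lambda x,y:(200+(x+.5)/3.6-.5,165+(y+.5)/3.6-.5)
# dock-frame points
L=[('top',A(345,65),(135,50,50)),('top',A(481,47),(135,-50,50)),('top',A(505,232),(0,-50,50)),('top',A(370,253),(0,50,50)),
('top',A(398,449),(-140,50,6)),('top',A(534,428),(-140,-50,6)),
('scene',B(375,32),(-140,-50,6)),('scene',B(463,125),(-140,50,6)),('scene',B(35,218),(135,-50,50)),('scene',B(210,107),(0,-50,50))]
L=L[:8]
def res(p,full=False):
    c,s=np.cos(p[2]),np.sin(p[2]);o=[]
    for n,uv,X in L:
        w=[p[0]+c*X[0]-s*X[1],p[1]+s*X[0]+c*X[1],X[2]]
        o.append(ray(n,*uv,X[2])[:2]-np.array(w[:2]))
    return np.ravel(o)
r=least_squares(res,[500,40,0.1],loss='soft_l1',f_scale=3)
print(r.x[:2],np.degrees(r.x[2]));print(res(r.x).reshape(-1,2).round(1).tolist())
```

```text
[616.03330537  37.18333748] 6.500695660129694
[[-1.6, -1.8], [-1.5, 0.3], [-2.6, 2.5], [-4.4, -1.9], [0.3, -2.7], [2.1, -1.7], [4.0, 3.6], [5.7, 2.8]]
```

Call:
{"fn": "move_arm", "kwargs": {"increments": [{"hand": -1,"tx": 0.8175,"ty": -0.795,"twist": -0.174},{"hand": -1,"tx": 0.8175,"ty": -0.795,"twist": -0.174},{"hand": -1,"tx": 0.8175,"ty": -0.795,"twist": -0.174},{"hand": -1,"tx": 0.8175,"ty": -0.795,"twist": -0.174},{"hand": -1,"tx": 0.8175,"ty": -0.795,"twist": -0.174},{"hand": -1,"tx": 0.8175,"ty": -0.795,"twist": -0.174},{"hand": -1,"tx": 0.8175,"ty": -0.795,"twist": -0.174},{"hand": -1,"tx": 0.8175,"ty": -0.795,"twist": -0.174},{"hand": -1,"tx": 0.8175,"ty": -0.795,"twist": -0.174},{"hand": -1,"tx": 0.8175,"ty": -0.795,"twist": -0.174},{"hand": -1,"tz": -0.9},{"hand": -1,"tz": -0.9},{"hand": -1,"tz": -0.9},{"hand": -1,"tz": -0.9},{"hand": -1}], "squeeze": 40}}

```text
invalid input
```

Call:
{"fn": "move_arm", "kwargs": {"increments": [{"hand": -1,"tx": 0.82,"ty": -0.8,"tz": 0,"twist": -0.17},{"hand": -1,"tx": 0.82,"ty": -0.8,"tz": 0,"twist": -0.17},{"hand": -1,"tx": 0.82,"ty": -0.8,"tz": 0,"twist": -0.17},{"hand": -1,"tx": 0.82,"ty": -0.8,"tz": 0,"twist": -0.17},{"hand": -1,"tx": 0.82,"ty": -0.8,"tz": 0,"twist": -0.17},{"hand": -1,"tx": 0.82,"ty": -0.8,"tz": 0,"twist": -0.17},{"hand": -1,"tx": 0.82,"ty": -0.8,"tz": 0,"twist": -0.17},{"hand": -1,"tx": 0.82,"ty": -0.8,"tz": 0,"twist": -0.17},{"hand": -1,"tx": 0.82,"ty": -0.8,"tz": 0,"twist": -0.17},{"hand": -1,"tx": 0.82,"ty": -0.8,"tz": 0,"twist": -0.17},{"hand": -1,"tx": 0,"ty": 0,"tz": -0.9,"twist": 0},{"hand": -1,"tx": 0,"ty": 0,"tz": -0.9,"twist": 0},{"hand": -1,"tx": 0,"ty": 0,"tz": -0.9,"twist": 0},{"hand": -1,"tx": 0,"ty": 0,"tz": -0.9,"twist": 0},{"hand": -1,"tx": 0,"ty": 0,"tz": 0,"twist": 0}], "squeeze": 40}}

```text
time_s: 1.6
ee_pos: [484.9, 282.3, 83.0]
eef_rot: [[-0.918, 0.396, -0.007], [0.396, 0.918, -0.005], [0.004, -0.007, -1.0]]
contact_force: [-0.3, -0.2, 0.6]
opening: 85.5
grasp_force: 0.0
```

Call:
{"fn": "move_arm", "kwargs": {"increments": [{"hand": -1,"tx": 0,"ty": 0.05,"tz": -0.7,"twist": 0},{"hand": -1,"tx": 0,"ty": 0,"tz": -0.7,"twist": 0},{"hand": -1,"tx": 0,"ty": 0,"tz": -0.4,"twist": 0},{"hand": -1,"tx": 0,"ty": 0,"tz": 0,"twist": 0},{"hand": -1,"tx": 0,"ty": 0,"tz": 0,"twist": 0}]}}

```text
time_s: 2.1
ee_pos: [488.7, 286.7, 16.7]
eef_rot: [[-0.918, 0.396, 0.001], [0.396, 0.918, 0.001], [-0.001, 0.001, -1.0]]
contact_force: [0.3, 0.6, 0.3]
opening: 85.4
grasp_force: 0.0
```

Call:
{"fn": "move_arm", "kwargs": {"increments": [{"hand": -1,"tx": 0,"ty": 0,"tz": -0.33,"twist": 0},{"hand": -1,"tx": 0,"ty": 0,"tz": 0,"twist": 0},{"hand": 1,"tx": 0,"ty": 0,"tz": 0,"twist": 0},{"hand": 1,"tx": 0,"ty": 0,"tz": 0,"twist": 0},{"hand": 1,"tx": 0,"ty": 0,"tz": 0,"twist": 0},{"hand": 1,"tx": 0,"ty": 0,"tz": 0,"twist": 0},{"hand": 1,"tx": 0,"ty": 0,"tz": 0,"twist": 0},{"hand": 1,"tx": 0,"ty": 0,"tz": 0,"twist": 0}], "squeeze": 40}}

```text
time_s: 2.9
ee_pos: [488.2, 286.4, 2.7]
eef_rot: [[-0.918, 0.396, 0.001], [0.396, 0.918, 0.0], [-0.0, 0.001, -1.0]]
contact_force: [-1.2, -0.6, 6.3]
opening: 53.0
grasp_force: 42.4
```

Call:
{"fn": "move_arm", "kwargs": {"increments": [{"hand": 1,"tx": 0,"ty": 0,"tz": 0.4,"twist": 0},{"hand": 1,"tx": 0,"ty": 0,"tz": 0.6,"twist": 0},{"hand": 1,"tx": 0,"ty": 0,"tz": 0.4,"twist": 0},{"hand": 1,"tx": 0.17,"ty": -0.8,"tz": 0,"twist": 0.75},{"hand": 1,"tx": 0.17,"ty": -0.8,"tz": 0,"twist": 0.75},{"hand": 1,"tx": 0.17,"ty": -0.8,"tz": 0,"twist": 0.75},{"hand": 1,"tx": 0.17,"ty": -0.8,"tz": 0,"twist": 0.75},{"hand": 1,"tx": 0.17,"ty": -0.8,"tz": 0,"twist": 0.75},{"hand": 1,"tx": 0.17,"ty": -0.8,"tz": 0,"twist": 0.75},{"hand": 1,"tx": 0.17,"ty": -0.8,"tz": 0,"twist": 0.75},{"hand": 1,"tx": 0.17,"ty": -0.8,"tz": 0,"twist": 0.75},{"hand": 1,"tx": 0,"ty": 0,"tz": 0,"twist": 0},{"hand": 1,"tx": 0,"ty": 0,"tz": 0,"twist": 0},{"hand": 1,"tx": 0,"ty": 0,"tz": 0,"twist": 0}]}}

```text
time_s: 4.3
ee_pos: [542.0, 31.2, 58.0]
eef_rot: [[-0.993, -0.117, -0.001], [-0.117, 0.993, 0.001], [0.0, 0.001, -1.0]]
contact_force: [-0.1, 0.4, -2.7]
opening: 53.0
grasp_force: 43.7
```

Run:
```python
from h import *
s=env.get_state();print(s['ee_pos'],np.array(s['eef_rot']).round(3).tolist(),s['opening'],s['contact_force'])
a=snap('top','t1')[90:250,230:430];b=snap('scene','s1')[140:300,180:380]
c=np.hstack([cv2.resize(x,(400,320),interpolation=cv2.INTER_CUBIC) for x in(a,b)])
cv2.imwrite('pics/c1.png',c[:,:,::-1])
```

```text
[542.01594005  31.22233402  57.98359365] [[-0.993, -0.117, -0.001], [-0.117, 0.993, 0.001], [0.0, 0.001, -1.0]] 53.007826772535324 [-0.11243783  0.44694116 -2.70413525]
```

View pics/c1.png

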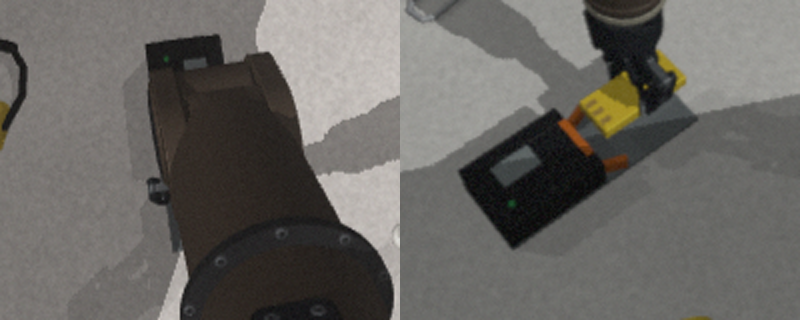

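The pack is held level, nose towards the hood, above the apron (scene half: nose at 605,110, between the cheeks at 575,140 and 620,160). I'll lower it now.

Call:
{"fn": "move_arm", "kwargs": {"increments": [{"hand": 1,"tx": 0,"ty": 0,"tz": -0.5,"twist": 0},{"hand": 1,"tx": 0,"ty": 0,"tz": -0.4,"twist": 0},{"hand": 1,"tx": 0,"ty": 0,"tz": -0.2,"twist": 0},{"hand": 1,"tx": 0,"ty": 0,"tz": -0.1,"twist": 0},{"hand": 1,"tx": 0,"ty": 0,"tz": 0,"twist": 0},{"hand": 1,"tx": 0,"ty": 0,"tz": 0,"twist": 0}]}}

```text
time_s: 5.0
ee_pos: [542.8, 30.4, 10.6]
eef_rot: [[-0.993, -0.116, 0.001], [-0.116, 0.993, 0.0], [-0.001, 0.0, -1.0]]
contact_force: [0.6, 0.0, -2.7]
opening: 52.6
grasp_force: 43.6
```

Call:
{"fn": "move_arm", "kwargs": {"increments": [{"hand": 1,"tx": 0,"ty": 0,"tz": -0.04,"twist": 0},{"hand": 1,"tx": 0,"ty": 0,"tz": 0,"twist": 0},{"hand": 1,"tx": 0,"ty": 0,"tz": 0,"twist": 0}]}}

```text
time_s: 5.3
ee_pos: [542.5, 30.2, 8.8]
eef_rot: [[-0.993, -0.116, 0.0], [-0.116, 0.993, 0.0], [-0.0, 0.0, -1.0]]
contact_force: [-0.5, -0.3, -1.5]
opening: 52.9
grasp_force: 43.7
```

Call:
{"fn": "move_arm", "kwargs": {"increments": [{"hand": 1,"tx": 0,"ty": 0,"tz": -0.02,"twist": 0},{"hand": 1,"tx": 0,"ty": 0,"tz": 0,"twist": 0},{"hand": -1,"tx": 0,"ty": 0,"tz": 0,"twist": 0},{"hand": -1,"tx": 0,"ty": 0,"tz": 0,"twist": 0},{"hand": -1,"tx": 0,"ty": 0,"tz": 0,"twist": 0},{"hand": -1,"tx": 0,"ty": 0,"tz": 0,"twist": 0},{"hand": -1,"tx": 0,"ty": 0,"tz": 0.5,"twist": 0},{"hand": -1,"tx": 0,"ty": 0,"tz": 0.8,"twist": 0},{"hand": -0.2,"tx": -0.6,"ty": -0.07,"tz": 0.4,"twist": 0},{"hand": 0,"tx": -0.9,"ty": -0.1,"tz": 0,"twist": 0},{"hand": 0.3,"tx": -0.8,"ty": -0.1,"tz": 0,"twist": 0},{"hand": 0.3,"tx": 0,"ty": 0,"tz": 0,"twist": 0},{"hand": 0.3,"tx": 0,"ty": 0,"tz": 0,"twist": 0}]}}

```text
time_s: 6.6
ee_pos: [450.3, 19.3, 76.0]
eef_rot: [[-0.993, -0.116, 0.001], [-0.116, 0.993, 0.0], [-0.001, 0.0, -1.0]]
contact_force: [1.7, 0.1, -0.4]
opening: 29.7
grasp_force: 0.0
```

Run:
```python
from h import *
s=env.get_state();print(s['ee_pos'],s['opening'])
a=snap('top','t2');b=snap('scene','s2')
h2=cv2.cvtColor(b,cv2.COLOR_RGB2HSV)
m=cv2.inRange(h2,(18,120,60),(32,255,255)); m[245:]=0;m[:150]=0;m[:,:240]=0;m[:,350:]=0
p=cv2.findNonZero(m); pts=np.array([ray('scene',u,v,24)[:2] for u,v in p[:,0]],np.float32)
r=cv2.minAreaRect(pts); print('pack scene',r)
c=cv2.resize(b[165:245,210:350],None,fx=5.7,fy=5.7,interpolation=cv2.INTER_CUBIC)
cv2.imwrite('pics/c2.png',c[:,:,::-1])
```

```text
[450.28862553  19.3360207   76.00507433] 29.69022507833507
pack scene ((543.822509765625, 34.51939392089844), (120.28309631347656, 60.89802551269531), 6.126245975494385)
```

View pics/c2.png

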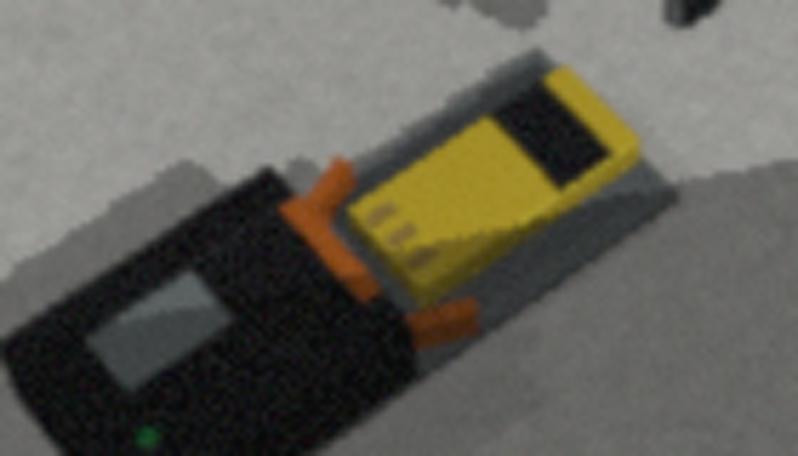

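The pack lies flat on the apron with its contacts towards the hood. Its nose (crop 390,240) sits between the cheeks and its yaw matches the dock's. Next I'll go down behind the tail with the fingers partly open, so they push at two points.

Call:
{"fn": "move_arm", "kwargs": {"increments": [{"hand": 0.3,"tx": 0.1,"ty": 0.05,"tz": -0.6,"twist": 0},{"hand": 0.3,"tx": 0,"ty": 0,"tz": -0.6,"twist": 0},{"hand": 0.3,"tx": 0,"ty": 0,"tz": -0.4,"twist": 0},{"hand": 0.3,"tx": 0,"ty": 0,"tz": 0,"twist": 0},{"hand": 0.3,"tx": 0,"ty": 0,"tz": 0,"twist": 0},{"hand": 0.3,"tx": 0,"ty": 0,"tz": 0,"twist": 0}]}}

```text
time_s: 7.3
ee_pos: [455.3, 21.5, 12.4]
eef_rot: [[-0.993, -0.116, 0.001], [-0.116, 0.993, 0.0], [-0.001, 0.0, -1.0]]
contact_force: [-1.0, 0.1, 0.5]
opening: 29.9
grasp_force: 0.0
```

Call:
{"fn": "move_arm", "kwargs": {"increments": [{"hand": 0.3,"tx": 0.1,"ty": 0.011,"tz": 0,"twist": 0},{"hand": 0.3,"tx": 0.1,"ty": 0.011,"tz": 0,"twist": 0},{"hand": 0.3,"tx": 0.1,"ty": 0.011,"tz": 0,"twist": 0},{"hand": 0.3,"tx": 0.1,"ty": 0.011,"tz": 0,"twist": 0},{"hand": 0.3,"tx": 0.05,"ty": 0.006,"tz": 0,"twist": 0},{"hand": 0.3,"tx": 0.05,"ty": 0.006,"tz": 0,"twist": 0},{"hand": 0.3,"tx": 0.05,"ty": 0.006,"tz": 0,"twist": 0}]}}

```text
time_s: 8.0
ee_pos: [476.1, 23.8, 11.6]
eef_rot: [[-0.993, -0.116, -0.001], [-0.116, 0.993, -0.0], [0.001, 0.0, -1.0]]
contact_force: [-0.5, -0.9, 0.6]
opening: 30.1
grasp_force: 0.5
```

Call:
{"fn": "move_arm", "kwargs": {"increments": [{"hand": 0.3,"tx": 0.05,"ty": 0.006,"tz": 0,"twist": 0},{"hand": 0.3,"tx": 0.05,"ty": 0.006,"tz": 0,"twist": 0},{"hand": 0.3,"tx": 0.05,"ty": 0.006,"tz": 0,"twist": 0}]}}

```text
time_s: 8.3
ee_pos: [482.5, 24.6, 11.7]
eef_rot: [[-0.993, -0.116, -0.0], [-0.116, 0.993, 0.0], [0.0, 0.0, -1.0]]
contact_force: [-0.8, 0.5, -0.1]
opening: 29.9
grasp_force: 0.3
```

Call:
{"fn": "move_arm", "kwargs": {"increments": [{"hand": 0.3,"tx": 0.05,"ty": 0.006,"tz": 0,"twist": 0},{"hand": 0.3,"tx": 0.05,"ty": 0.006,"tz": 0,"twist": 0},{"hand": 0.3,"tx": 0.05,"ty": 0.006,"tz": 0,"twist": 0}]}}

```text
time_s: 8.6
ee_pos: [488.5, 25.3, 11.7]
eef_rot: [[-0.993, -0.116, -0.0], [-0.116, 0.993, 0.0], [0.0, 0.0, -1.0]]
contact_force: [0.3, -0.7, -0.2]
opening: 29.8
grasp_force: 0.3
```

Call:
{"fn": "move_arm", "kwargs": {"increments": [{"hand": 0.3,"tx": 0.05,"ty": 0.006,"tz": 0,"twist": 0},{"hand": 0.3,"tx": 0.05,"ty": 0.006,"tz": 0,"twist": 0},{"hand": 0.3,"tx": 0.05,"ty": 0.006,"tz": 0,"twist": 0}]}}

```text
time_s: 8.9
ee_pos: [494.6, 26.1, 11.7]
eef_rot: [[-0.993, -0.116, 0.0], [-0.116, 0.993, 0.0], [-0.0, 0.0, -1.0]]
contact_force: [-0.7, -0.2, -1.1]
opening: 29.8
grasp_force: 0.3
```

```bash
cat >> h.py <<'E'
def tail(fn):
    b=snap('scene',fn); h2=cv2.cvtColor(b,cv2.COLOR_RGB2HSV)
    m=cv2.inRange(h2,(18,120,60),(32,255,255)); m[245:]=0;m[:150]=0;m[:,:240]=0;m[:,350:]=0
    p=cv2.findNonZero(m); pts=np.array([ray('scene',u,v,24)[:2] for u,v in p[:,0]])
    a=np.radians(6.6);d=(pts-[618.6,41.9]);X=d@[np.cos(a),np.sin(a)];Y=d@[-np.sin(a),np.cos(a)]
    print('tail dock x',X.min(),'Y',np.percentile(Y[X<X.min()+15],[1,99]), 'nose-end x',X.max(),cv2.minAreaRect(pts.astype(np.float32))[1:], env.get_state()['ee_pos'])
    return b
E
python3 - <<'E'
from h import *
b=tail('s3')
c=cv2.resize(b[165:245,210:350],None,fx=5.7,fy=5.7,interpolation=cv2.INTER_CUBIC)
cv2.imwrite('pics/c3.png',c[:,:,::-1])
E
```

```text
tail dock x -114.47741501468714 Y [-27.37530437  30.36282903] nose-end x -6.619618976839404 ((107.86127471923828, 61.82502365112305), 6.478511333465576) [494.95254183  26.13654761  11.75929693]
```

View pics/c3.png

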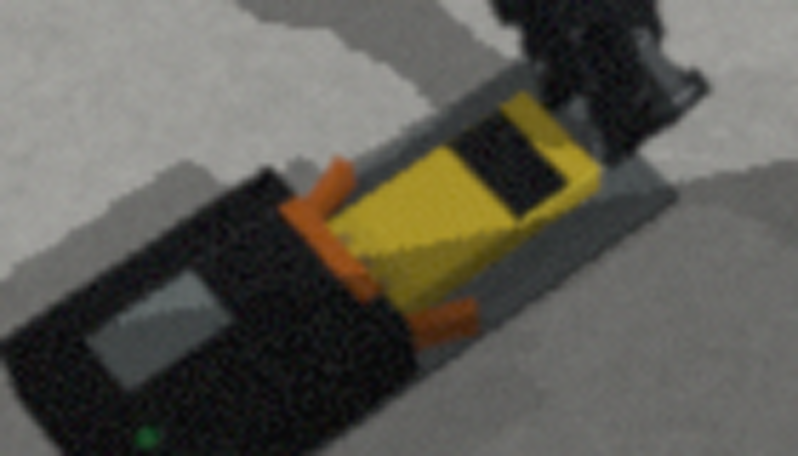

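The pack is square between the cheeks (crop: nose now under the lintel at 350,250, tail at 560,135), about 6 mm inside the mouth. I'll keep pushing.

Call:
{"fn": "move_arm", "kwargs": {"increments": [{"hand": 0.3,"tx": 0.05,"ty": 0.006,"tz": 0,"twist": 0},{"hand": 0.3,"tx": 0.05,"ty": 0.006,"tz": 0,"twist": 0},{"hand": 0.3,"tx": 0.05,"ty": 0.006,"tz": 0,"twist": 0},{"hand": 0.3,"tx": 0.05,"ty": 0.006,"tz": 0,"twist": 0}]}}

```text
time_s: 9.35
ee_pos: [502.6, 27.0, 11.7]
eef_rot: [[-0.993, -0.116, 0.0], [-0.116, 0.993, 0.0], [-0.0, 0.0, -1.0]]
contact_force: [-0.7, 0.3, 0.1]
opening: 29.7
grasp_force: 0.5
```

Call:
{"fn": "move_arm", "kwargs": {"increments": [{"hand": 0.3,"tx": 0.05,"ty": 0.006,"tz": 0,"twist": 0},{"hand": 0.3,"tx": 0.05,"ty": 0.006,"tz": 0,"twist": 0}]}}

```text
time_s: 9.55
ee_pos: [506.2, 27.5, 11.7]
eef_rot: [[-0.993, -0.116, -0.001], [-0.116, 0.993, -0.0], [0.001, 0.0, -1.0]]
contact_force: [-5.5, -0.9, 4.8]
opening: 29.6
grasp_force: 2.3
```

Call:
{"fn": "move_arm", "kwargs": {"increments": [{"hand": 0.3,"tx": 0.05,"ty": 0.006,"tz": 0,"twist": 0}]}}

```text
time_s: 9.65
ee_pos: [507.5, 27.6, 11.6]
eef_rot: [[-0.993, -0.116, -0.002], [-0.116, 0.993, -0.0], [0.002, -0.0, -1.0]]
contact_force: [-5.1, -0.6, 3.4]
opening: 29.7
grasp_force: 2.1
```

Call:
{"fn": "move_arm", "kwargs": {"increments": [{"hand": 0.3,"tx": 0.05,"ty": 0.006,"tz": 0,"twist": 0}]}}

```text
time_s: 9.75
ee_pos: [509.9, 27.9, 11.6]
eef_rot: [[-0.993, -0.116, -0.001], [-0.116, 0.993, -0.0], [0.001, -0.0, -1.0]]
contact_force: [-3.2, -1.2, 1.1]
opening: 29.6
grasp_force: 1.5
```

Call:
{"fn": "move_arm", "kwargs": {"increments": [{"hand": 0.3,"tx": 0.05,"ty": 0.006,"tz": 0,"twist": 0}]}}

```text
time_s: 9.85
ee_pos: [512.5, 28.2, 11.6]
eef_rot: [[-0.993, -0.116, -0.0], [-0.116, 0.993, 0.0], [0.0, 0.0, -1.0]]
contact_force: [-1.9, -1.2, 0.2]
opening: 29.8
grasp_force: 0.9
```

Call:
{"fn": "move_arm", "kwargs": {"increments": [{"hand": 0.3,"tx": 0.05,"ty": 0.006,"tz": 0,"twist": 0}]}}

```text
time_s: 9.95
ee_pos: [514.7, 28.5, 11.6]
eef_rot: [[-0.993, -0.116, 0.0], [-0.116, 0.993, 0.0], [-0.0, 0.0, -1.0]]
contact_force: [-1.0, -0.4, -0.8]
opening: 29.8
grasp_force: 0.9
```

The roller bump showed clearly at TCP x ≈ 507 (5.5 N, then a fall). The block can therefore be met from TCP x ≈ 530 on. I'll advance to about 526, then take small steps.

Call:
{"fn": "move_arm", "kwargs": {"increments": [{"hand": 0.3,"tx": 0.05,"ty": 0.006,"tz": 0,"twist": 0},{"hand": 0.3,"tx": 0.05,"ty": 0.006,"tz": 0,"twist": 0},{"hand": 0.3,"tx": 0.05,"ty": 0.006,"tz": 0,"twist": 0},{"hand": 0.3,"tx": 0.05,"ty": 0.006,"tz": 0,"twist": 0},{"hand": 0.3,"tx": 0.05,"ty": 0.006,"tz": 0,"twist": 0}]}}

```text
time_s: 10.45
ee_pos: [524.5, 29.7, 11.7]
eef_rot: [[-0.993, -0.116, -0.0], [-0.116, 0.993, 0.0], [0.0, 0.0, -1.0]]
contact_force: [-2.2, -0.7, -2.4]
opening: 30.1
grasp_force: 0.8
```

Call:
{"fn": "move_arm", "kwargs": {"increments": [{"hand": 0.3,"tx": 0.03,"ty": 0.004,"tz": 0,"twist": 0},{"hand": 0.3,"tx": 0.02,"ty": 0.002,"tz": 0,"twist": 0},{"hand": 0.3,"tx": 0,"ty": 0,"tz": 0,"twist": 0}]}}

```text
time_s: 10.75
ee_pos: [526.6, 29.9, 11.8]
eef_rot: [[-0.993, -0.116, 0.0], [-0.116, 0.993, 0.0], [-0.0, 0.0, -1.0]]
contact_force: [-0.0, -0.5, -0.4]
opening: 30.3
grasp_force: 0.5
```

Call:
{"fn": "move_arm", "kwargs": {"increments": [{"hand": 0.3,"tx": 0.02,"ty": 0.002,"tz": 0,"twist": 0},{"hand": 0.3,"tx": 0.02,"ty": 0.002,"tz": 0,"twist": 0}]}}

```text
time_s: 10.95
ee_pos: [527.9, 30.0, 11.7]
eef_rot: [[-0.993, -0.116, -0.0], [-0.116, 0.993, 0.0], [0.0, 0.0, -1.0]]
contact_force: [-1.3, -0.1, 0.0]
opening: 30.4
grasp_force: 1.0
```

Call:
{"fn": "move_arm", "kwargs": {"increments": [{"hand": 0.3,"tx": 0.02,"ty": 0.002,"tz": 0,"twist": 0},{"hand": 0.3,"tx": 0.02,"ty": 0.002,"tz": 0,"twist": 0}]}}

```text
time_s: 11.15
ee_pos: [529.6, 30.2, 11.8]
eef_rot: [[-0.993, -0.116, 0.0], [-0.116, 0.993, 0.0], [-0.0, 0.0, -1.0]]
contact_force: [-2.2, -0.1, -0.2]
opening: 30.0
grasp_force: 1.1
```

Call:
{"fn": "move_arm", "kwargs": {"increments": [{"hand": 0.3,"tx": 0.015,"ty": 0.002,"tz": 0,"twist": 0},{"hand": 0.3,"tx": 0.015,"ty": 0.002,"tz": 0,"twist": 0}]}}

```text
time_s: 11.35
ee_pos: [530.8, 30.4, 11.7]
eef_rot: [[-0.993, -0.116, -0.0], [-0.116, 0.993, 0.0], [0.0, 0.0, -1.0]]
contact_force: [-1.8, -0.3, 0.1]
opening: 29.7
grasp_force: 1.1
```

Call:
{"fn": "move_arm", "kwargs": {"increments": [{"hand": 0.3,"tx": 0.015,"ty": 0.002,"tz": 0,"twist": 0},{"hand": 0.3,"tx": 0.015,"ty": 0.002,"tz": 0,"twist": 0}]}}

```text
time_s: 11.55
ee_pos: [532.0, 30.5, 11.7]
eef_rot: [[-0.993, -0.116, -0.0], [-0.116, 0.993, 0.0], [0.0, 0.0, -1.0]]
contact_force: [-1.8, -1.0, 1.7]
opening: 29.8
grasp_force: 1.2
```

Call:
{"fn": "move_arm", "kwargs": {"increments": [{"hand": 0.3,"tx": 0.015,"ty": 0.002,"tz": 0,"twist": 0},{"hand": 0.3,"tx": 0.015,"ty": 0.002,"tz": 0,"twist": 0}]}}

```text
time_s: 11.75
ee_pos: [533.2, 30.7, 11.7]
eef_rot: [[-0.993, -0.116, 0.0], [-0.116, 0.993, 0.0], [-0.0, 0.0, -1.0]]
contact_force: [-2.8, -0.3, 0.2]
opening: 30.1
grasp_force: 1.2
```

Call:
{"fn": "move_arm", "kwargs": {"increments": [{"hand": 0.3,"tx": 0.015,"ty": 0.002,"tz": 0,"twist": 0},{"hand": 0.3,"tx": 0.015,"ty": 0.002,"tz": 0,"twist": 0}]}}

```text
time_s: 11.95
ee_pos: [534.4, 30.8, 11.7]
eef_rot: [[-0.993, -0.116, 0.0], [-0.116, 0.993, 0.0], [-0.0, 0.0, -1.0]]
contact_force: [-2.7, -1.3, 1.7]
opening: 30.0
grasp_force: 1.2
```

Call:
{"fn": "move_arm", "kwargs": {"increments": [{"hand": 0.3,"tx": 0.015,"ty": 0.002,"tz": 0,"twist": 0},{"hand": 0.3,"tx": 0.015,"ty": 0.002,"tz": 0,"twist": 0}]}}

```text
time_s: 12.15
ee_pos: [535.6, 31.0, 11.7]
eef_rot: [[-0.993, -0.116, -0.0], [-0.116, 0.993, 0.0], [0.0, 0.0, -1.0]]
contact_force: [-3.1, -0.3, 0.6]
opening: 30.0
grasp_force: 1.2
```

Call:
{"fn": "move_arm", "kwargs": {"increments": [{"hand": 0.3,"tx": 0.015,"ty": 0.002,"tz": 0,"twist": 0},{"hand": 0.3,"tx": 0.015,"ty": 0.002,"tz": 0,"twist": 0}]}}

```text
time_s: 12.35
ee_pos: [536.8, 31.1, 11.7]
eef_rot: [[-0.993, -0.116, 0.0], [-0.116, 0.993, -0.0], [-0.0, -0.0, -1.0]]
contact_force: [-2.7, -0.3, 1.3]
opening: 30.1
grasp_force: 1.2
```

Call:
{"fn": "move_arm", "kwargs": {"increments": [{"hand": 0.3,"tx": 0.015,"ty": 0.002,"tz": 0,"twist": 0},{"hand": 0.3,"tx": 0.015,"ty": 0.002,"tz": 0,"twist": 0}]}}

```text
time_s: 12.55
ee_pos: [538.0, 31.2, 11.7]
eef_rot: [[-0.993, -0.116, 0.0], [-0.116, 0.993, -0.0], [-0.0, -0.0, -1.0]]
contact_force: [-2.3, -1.1, 1.3]
opening: 29.7
grasp_force: 1.2
```

Call:
{"fn": "move_arm", "kwargs": {"increments": [{"hand": 0.3,"tx": 0.015,"ty": 0.002,"tz": 0,"twist": 0},{"hand": 0.3,"tx": 0.015,"ty": 0.002,"tz": 0,"twist": 0}]}}

```text
time_s: 12.75
ee_pos: [539.2, 31.4, 11.7]
eef_rot: [[-0.993, -0.116, -0.0], [-0.116, 0.993, 0.0], [0.0, 0.0, -1.0]]
contact_force: [-2.3, 0.6, 1.3]
opening: 30.0
grasp_force: 1.2
```

Call:
{"fn": "move_arm", "kwargs": {"increments": [{"hand": 0.3,"tx": 0.015,"ty": 0.002,"tz": 0,"twist": 0},{"hand": 0.3,"tx": 0.015,"ty": 0.002,"tz": 0,"twist": 0}]}}

```text
time_s: 12.95
ee_pos: [540.4, 31.6, 11.7]
eef_rot: [[-0.993, -0.116, 0.0], [-0.116, 0.993, 0.0], [-0.0, 0.0, -1.0]]
contact_force: [-1.9, -0.4, 1.6]
opening: 30.3
grasp_force: 1.2
```

Call:
{"fn": "move_arm", "kwargs": {"increments": [{"hand": 0.3,"tx": 0.015,"ty": 0.002,"tz": 0,"twist": 0},{"hand": 0.3,"tx": 0.015,"ty": 0.002,"tz": 0,"twist": 0}]}}

```text
time_s: 13.15
ee_pos: [541.6, 31.8, 11.7]
eef_rot: [[-0.993, -0.116, 0.0], [-0.116, 0.993, 0.0], [-0.0, 0.0, -1.0]]
contact_force: [-2.0, -1.7, 1.7]
opening: 29.7
grasp_force: 1.2
```

Call:
{"fn": "move_arm", "kwargs": {"increments": [{"hand": 0.3,"tx": 0.015,"ty": 0.002,"tz": 0,"twist": 0},{"hand": 0.3,"tx": 0.015,"ty": 0.002,"tz": 0,"twist": 0}]}}

```text
time_s: 13.35
ee_pos: [542.9, 31.9, 11.7]
eef_rot: [[-0.993, -0.116, 0.0], [-0.116, 0.993, 0.0], [-0.0, 0.0, -1.0]]
contact_force: [-2.2, -1.0, 2.1]
opening: 29.9
grasp_force: 1.3
```

Call:
{"fn": "move_arm", "kwargs": {"increments": [{"hand": 0.3,"tx": 0.015,"ty": 0.002,"tz": 0,"twist": 0},{"hand": 0.3,"tx": 0.015,"ty": 0.002,"tz": 0,"twist": 0}]}}

```text
time_s: 13.55
ee_pos: [544.0, 32.1, 11.7]
eef_rot: [[-0.993, -0.116, 0.0], [-0.116, 0.993, 0.0], [-0.0, 0.0, -1.0]]
contact_force: [-2.6, -1.3, 2.4]
opening: 29.8
grasp_force: 1.3
```

Call:
{"fn": "move_arm", "kwargs": {"increments": [{"hand": 0.3,"tx": 0.015,"ty": 0.002,"tz": 0,"twist": 0},{"hand": 0.3,"tx": 0.015,"ty": 0.002,"tz": 0,"twist": 0}]}}

```text
time_s: 13.75
ee_pos: [545.2, 32.3, 11.7]
eef_rot: [[-0.993, -0.116, 0.0], [-0.116, 0.993, 0.0], [-0.0, 0.0, -1.0]]
contact_force: [-2.9, -1.3, 1.9]
opening: 29.9
grasp_force: 1.3
```

Call:
{"fn": "move_arm", "kwargs": {"increments": [{"hand": 0.3,"tx": 0.015,"ty": 0.002,"tz": 0,"twist": 0},{"hand": 0.3,"tx": 0.015,"ty": 0.002,"tz": 0,"twist": 0}]}}

```text
time_s: 13.95
ee_pos: [546.4, 32.4, 11.7]
eef_rot: [[-0.993, -0.116, -0.0], [-0.116, 0.993, 0.0], [-0.0, 0.0, -1.0]]
contact_force: [-2.3, -1.4, 1.5]
opening: 29.9
grasp_force: 1.3
```

Call:
{"fn": "move_arm", "kwargs": {"increments": [{"hand": 0.3,"tx": 0.015,"ty": 0.002,"tz": 0,"twist": 0},{"hand": 0.3,"tx": 0.015,"ty": 0.002,"tz": 0,"twist": 0}]}}

```text
time_s: 14.15
ee_pos: [547.6, 32.6, 11.7]
eef_rot: [[-0.993, -0.116, -0.0], [-0.116, 0.993, 0.0], [0.0, 0.0, -1.0]]
contact_force: [-2.7, -1.5, 1.3]
opening: 30.1
grasp_force: 1.3
```

Call:
{"fn": "move_arm", "kwargs": {"increments": [{"hand": 0.3,"tx": 0.015,"ty": 0.002,"tz": 0,"twist": 0},{"hand": 0.3,"tx": 0.015,"ty": 0.002,"tz": 0,"twist": 0}]}}

```text
time_s: 14.35
ee_pos: [548.8, 32.7, 11.7]
eef_rot: [[-0.993, -0.116, -0.0], [-0.116, 0.993, 0.0], [0.0, 0.0, -1.0]]
contact_force: [-2.8, -1.0, 1.2]
opening: 30.0
grasp_force: 1.3
```

Call:
{"fn": "move_arm", "kwargs": {"increments": [{"hand": 0.3,"tx": 0.015,"ty": 0.002,"tz": 0,"twist": 0},{"hand": 0.3,"tx": 0.015,"ty": 0.002,"tz": 0,"twist": 0}]}}

```text
time_s: 14.55
ee_pos: [550.0, 32.9, 11.7]
eef_rot: [[-0.993, -0.116, -0.0], [-0.116, 0.993, 0.0], [0.0, 0.0, -1.0]]
contact_force: [-2.2, -0.5, 2.2]
opening: 29.9
grasp_force: 1.3
```

Call:
{"fn": "move_arm", "kwargs": {"increments": [{"hand": 0.3,"tx": 0.015,"ty": 0.002,"tz": 0,"twist": 0},{"hand": 0.3,"tx": 0.015,"ty": 0.002,"tz": 0,"twist": 0}]}}

```text
time_s: 14.75
ee_pos: [551.2, 33.0, 11.7]
eef_rot: [[-0.993, -0.116, 0.0], [-0.116, 0.993, 0.0], [-0.0, 0.0, -1.0]]
contact_force: [-2.6, -1.6, 2.6]
opening: 29.7
grasp_force: 1.3
```

Call:
{"fn": "move_arm", "kwargs": {"increments": [{"hand": 0.3,"tx": 0.015,"ty": 0.002,"tz": 0,"twist": 0},{"hand": 0.3,"tx": 0.015,"ty": 0.002,"tz": 0,"twist": 0}]}}

```text
time_s: 14.95
ee_pos: [552.5, 33.2, 11.7]
eef_rot: [[-0.993, -0.116, 0.0], [-0.116, 0.993, 0.0], [-0.0, 0.0, -1.0]]
contact_force: [-2.9, -1.1, 1.1]
opening: 29.6
grasp_force: 1.3
```

Call:
{"fn": "move_arm", "kwargs": {"increments": [{"hand": 0.3,"tx": 0.015,"ty": 0.002,"tz": 0,"twist": 0},{"hand": 0.3,"tx": 0.015,"ty": 0.002,"tz": 0,"twist": 0}]}}

```text
time_s: 15.15
ee_pos: [553.6, 33.4, 11.7]
eef_rot: [[-0.993, -0.116, -0.0], [-0.116, 0.993, 0.0], [0.0, 0.0, -1.0]]
contact_force: [-2.6, -1.4, 2.4]
opening: 29.8
grasp_force: 1.3
```

Call:
{"fn": "move_arm", "kwargs": {"increments": [{"hand": 0.3,"tx": 0.015,"ty": 0.002,"tz": 0,"twist": 0},{"hand": 0.3,"tx": 0.015,"ty": 0.002,"tz": 0,"twist": 0}]}}

```text
time_s: 15.35
ee_pos: [554.8, 33.6, 11.7]
eef_rot: [[-0.993, -0.116, 0.0], [-0.116, 0.993, 0.0], [-0.0, 0.0, -1.0]]
contact_force: [-2.1, -1.1, 2.1]
opening: 29.7
grasp_force: 1.3
```

Call:
{"fn": "move_arm", "kwargs": {"increments": [{"hand": 0.3,"tx": 0.015,"ty": 0.002,"tz": 0,"twist": 0},{"hand": 0.3,"tx": 0.015,"ty": 0.002,"tz": 0,"twist": 0}]}}

```text
time_s: 15.55
ee_pos: [556.0, 33.7, 11.7]
eef_rot: [[-0.993, -0.116, 0.0], [-0.116, 0.993, 0.0], [-0.0, 0.0, -1.0]]
contact_force: [-3.2, -1.0, 1.2]
opening: 29.9
grasp_force: 1.3
```

Call:
{"fn": "move_arm", "kwargs": {"increments": [{"hand": 0.3,"tx": 0.015,"ty": 0.002,"tz": 0,"twist": 0},{"hand": 0.3,"tx": 0.015,"ty": 0.002,"tz": 0,"twist": 0}]}}

```text
time_s: 15.75
ee_pos: [557.2, 33.9, 11.7]
eef_rot: [[-0.993, -0.116, -0.0], [-0.116, 0.993, 0.0], [0.0, 0.0, -1.0]]
contact_force: [-2.1, -0.8, 1.1]
opening: 30.0
grasp_force: 1.3
```

```bash
python3 -c "
from h import *
tail('s4')"
```

```text
tail dock x -51.48328536882112 Y [-26.19816027  31.31867563] nose-end x -7.247934251475237 ((43.63836669921875, 60.075748443603516), 5.087457180023193) [557.33778126  33.92092676  11.71676416]
```

Call:
{"fn": "move_arm", "kwargs": {"increments": [{"hand": 0.3,"tx": 0.015,"ty": 0.002,"tz": 0,"twist": 0},{"hand": 0.3,"tx": 0.015,"ty": 0.002,"tz": 0,"twist": 0}]}}

```text
time_s: 16.0
ee_pos: [558.4, 34.0, 11.7]
eef_rot: [[-0.993, -0.116, 0.0], [-0.116, 0.993, 0.0], [-0.0, 0.0, -1.0]]
contact_force: [-2.6, -0.8, 1.3]
opening: 29.9
grasp_force: 1.3
```

Call:
{"fn": "move_arm", "kwargs": {"increments": [{"hand": 0.3,"tx": 0.015,"ty": 0.002,"tz": 0,"twist": 0},{"hand": 0.3,"tx": 0.015,"ty": 0.002,"tz": 0,"twist": 0}]}}

```text
time_s: 16.2
ee_pos: [559.6, 34.2, 11.7]
eef_rot: [[-0.993, -0.116, -0.0], [-0.116, 0.993, 0.0], [0.0, 0.0, -1.0]]
contact_force: [-3.0, -1.3, 1.9]
opening: 30.1
grasp_force: 1.3
```

Call:
{"fn": "move_arm", "kwargs": {"increments": [{"hand": 0.3,"tx": 0.015,"ty": 0.002,"tz": 0,"twist": 0},{"hand": 0.3,"tx": 0.015,"ty": 0.002,"tz": 0,"twist": 0}]}}

```text
time_s: 16.4
ee_pos: [560.8, 34.4, 11.7]
eef_rot: [[-0.993, -0.116, 0.0], [-0.116, 0.993, 0.0], [-0.0, 0.0, -1.0]]
contact_force: [-1.4, -1.5, 2.0]
opening: 30.1
grasp_force: 1.3
```

Call:
{"fn": "move_arm", "kwargs": {"increments": [{"hand": 0.3,"tx": 0.015,"ty": 0.002,"tz": 0,"twist": 0},{"hand": 0.3,"tx": 0.015,"ty": 0.002,"tz": 0,"twist": 0}]}}

```text
time_s: 16.6
ee_pos: [562.1, 34.5, 11.7]
eef_rot: [[-0.993, -0.116, 0.0], [-0.116, 0.993, 0.0], [-0.0, 0.0, -1.0]]
contact_force: [-3.1, -1.6, 2.6]
opening: 29.5
grasp_force: 1.3
```

Call:
{"fn": "move_arm", "kwargs": {"increments": [{"hand": 0.3,"tx": 0.015,"ty": 0.002,"tz": 0,"twist": 0},{"hand": 0.3,"tx": 0.015,"ty": 0.002,"tz": 0,"twist": 0}]}}

```text
time_s: 16.8
ee_pos: [562.4, 34.5, 11.6]
eef_rot: [[-0.993, -0.116, -0.002], [-0.116, 0.993, -0.0], [0.002, 0.0, -1.0]]
contact_force: [-6.5, -1.7, 5.7]
opening: 29.9
grasp_force: 3.4
```

TCP stopped at x ≈ 562.4 and the force jumped from about 2.5 to 6.5 N. That is the block, with the nose about 77 mm inside and under 9 N on it. I'll stop here and back straight off.

Call:
{"fn": "move_arm", "kwargs": {"increments": [{"hand": 0.3,"tx": -0.05,"ty": -0.006,"tz": 0,"twist": 0},{"hand": 0.3,"tx": -0.2,"ty": -0.023,"tz": 0,"twist": 0},{"hand": 0.3,"tx": -0.5,"ty": -0.057,"tz": 0,"twist": 0},{"hand": 0.3,"tx": -0.5,"ty": -0.057,"tz": 0,"twist": 0},{"hand": 0.3,"tx": 0,"ty": 0,"tz": 0.7,"twist": 0},{"hand": 0.3,"tx": -0.5,"ty": 0,"tz": 0.9,"twist": 0},{"hand": 0.3,"tx": -0.5,"ty": 0,"tz": 0.9,"twist": 0},{"hand": 0.3,"tx": 0,"ty": 0,"tz": 0,"twist": 0},{"hand": 0.3,"tx": 0,"ty": 0,"tz": 0,"twist": 0}]}}

```text
time_s: 17.7
ee_pos: [473.7, 29.3, 112.7]
eef_rot: [[-0.993, -0.116, 0.003], [-0.116, 0.993, 0.001], [-0.003, 0.0, -1.0]]
contact_force: [0.1, 0.4, -0.6]
opening: 29.8
grasp_force: 0.0
```

Run:
```python
from h import *
b=tail('s5')
c=cv2.resize(b[165:245,210:350],None,fx=5.7,fy=5.7,interpolation=cv2.INTER_CUBIC)
cv2.imwrite('pics/c5.png',c[:,:,::-1])
```

```text
tail dock x -46.20164176372463 Y [-26.74376913  30.48232839] nose-end x -8.855957957596525 ((65.42002868652344, 32.40891647338867), 70.73931884765625) [473.44744585  29.14751136 111.79834708]
```

View pics/c5.png

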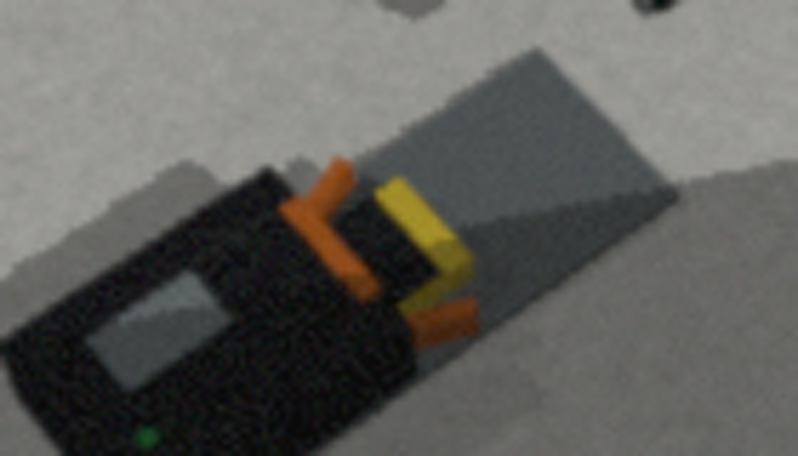

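The picture shows the pack squarely in the tunnel, with its tail (crop 435,215) about 45 mm outside the mouth. It stayed where the push ended and the gripper is clear, so I'll hand in.

```bash
python3 -c "
from station import env
print(env.sign_off())"
```

```text
the job is handed in; nothing more can be done
None
```

The larger yellow pack is in the charging dock, contacts first, and lies against the contact block about 77 mm inside the mouth. The wrist force when it met the block was about 6.5 N, below the 9 N at which the block would slide. I handed the job in at about 18 s with the gripper clear, and no verdict was returned.

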